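# Turn the brick slip with the lifter and sound its back

## Robot

A 6-joint arm with a two-finger parallel gripper is mounted at the origin on the work surface. World frame = base frame: x ahead of the robot, y to its left, z up, the work surface at z = 0. Lengths are in m, angles in degrees, forces in N, time in s.
With the tool pointing down it reaches from about 0.325 to 0.875 m from the base axis. Payload 4.4 kg.
Tool frame: the origin (TCP) lies midway between the tips of the shut fingers; the grasp point (between the pads) lies robot.grasp_offset behind it (robot.grasp_offset is the distance from the TCP to the grasp point, in m); x points along the fingers, y is the direction in which the jaws open and shut, and the axes are right-handed (so a half turn about x gives the same grasp; the last joint's range is limited). The gripper opens to 85 mm and grips with 20 to 120 N. Pads are 22 mm wide; open, the fingers measure 114 mm over their backs; the gripper's body (76 mm by 85 mm) begins 54 mm behind the grasp point. The pads swing forward as they close: fully open they stand 13 mm farther back than shut.
Start: joints at [-72.852, 11.837, 88.321, -0, 79.842, -8.623], TCP at [0.25, -0.518, 0.231] pointing down, gripper open.
Joint ranges: [-156.59, 156.59], [-49.26, 127.26], [12.9, 141.05], [-63.56, 243.56], [4.71, 150.69], [-161.64, 161.64]. Speed limits (degrees/s): [159.86, 159.86, 180, 180, 180, 180].

## Interface

Orientations are given as [roll, pitch, yaw] about the fixed x, y, z axes, in that order (R = Rz(yaw) Ry(pitch) Rx(roll)).
In Python, from plant import robot, fingers, state, snapshot, camera_params, outline_of gives the robot as it stands. Calls block until the motion is done:
- robot.move_ptp(position, orientation): joint-space move of the TCP to a pose.
- robot.move_linear(position, attitude=None, rate=0.15, max_force=None): straight line of the TCP; attitude=None keeps the orientation; rate is the mean speed in m/s. With max_force (N) it stops when the force on the tool has changed by that much, and returns True; else False.
- robot.movej(angles): joint-space move.
- fingers.open_jaws() and fingers.clamp(): open the fingers fully, or close them until they stop; the grip force is fixed at half the most.
- robot.hold(seconds).
- robot.solve_ik(position, orientation): joint angles nearest the present ones, or None.
- state(): the state.
- snapshot(name): name is "side" or "top"; returns the picture (400x640x3 uint8, red, green, blue); there is no depth.
- camera_params(name): a dict with "fx", "fy", "cx", "cy" (pixels), "extrinsics" (4x4, takes a point from camera to world coordinates). Camera axes: x right, y down, z forward; pixel columns grow to the right and rows downward; lengths in m; the calibration is good to about 2 mm. A picture is of the moment at which its call begins. camera_params takes no time and is no camera call.
A pose or a line that the arm cannot do raises robot.PlanningError and nothing moves.
- robot.hand_in(): hands the job in, once; it reports no verdict.
Trained networks look in the newest picture that a camera, given by its name, has taken for a name from the list of things; names that differ only in an ending like _2 or _b are one class to them, and where a whole thing is asked for, a point or a joint stands for the part that bears it (a point fixed in the world has none). Each returns a list of dicts, best first, with "p" (0 to 1); they miss things now and then, are a little off and sometimes report something else, mostly with a low value. They report only what shows in the picture. A call takes as long as a camera call. They do not tell look-alikes from the thing itself.
- outline_of(camera, thing): "region" (400x640 bool, what is visible of it) and "at" ([column, row] in pixels, amid what is visible of it).
The state is a dict: "time": time; "q": joint angles; "joint_vel": joint speeds; "joint_torque": joint torques, N m; "ee_pos": TCP position; "ee_rot": TCP orientation; "wrist_force": force on the tool from outside, world axes, zero at the start; "moment": the same for the moment, N m; "finger_gap": opening from 0.0 (shut) to 1.0 (fully open).
Only numpy, scipy, OpenCV 4.12 (cv2) and the standard library are available. Lean on these libraries where they do the work, as an engineer would, in place of code of your own. Each camera call takes 0.05 s, during which the arm holds its last target.

## Task

Take the yellow-handled lifter and, without touching the brick slip by hand, lever the slip up off the two battens and flip it over so that it lies glazed face down on the black landing board. Then touch the lifter's brass ball nose first on the red mark and then on the white mark on the slip's back, and stand the lifter back flat on its blue mat and let go. Do not knock the other things on the bench about, and do not let the slip fall off the bed.

Things in the scene. Friction and masses are not known exactly. Their poses are not given: they have to be found in the camera images.
- bed: Turning bed, fixed. Origin on the bench below the step; +x = turning direction (roughly world -y), z up. On the -x side two battens along x (x -105 to 0 mm), 16 wide, centred at y = +75 and -75, tops 26 high, open bench between. On the +x side a solid landing board, x 0 to 105, y -105 to 105, black top 32 high: its face at x = 0 rises 6 mm above the battens and stops the slip sliding forward
- slip: Brick slip, rigid slab 65 (x) by 190 (y) by 15 mm (z), about 0.28 kg; dark brown glaze on its +z face, pale clay back. Origin at the middle of the back. Starts glaze up across both battens, back 26 mm above the bench, axes within 3 degrees of the bed's, far edge 4 to 25 mm short of the step. Levered up at its -x side it tips over the step onto the landing board
- red_mark (a point): Centre of the red disc (24 mm across) on the slip's back, at y = +60 mm in the slip's frame; on the underside until the slip is turned
- white_mark (a point): Centre of the white disc (24 mm across) on the slip's back, at y = -60 mm in the slip's frame; on the underside until the slip is turned
- lifter: Lifter (stiff spatula), 0.26 kg, loose, standing on its blade. Origin in the blade's underside, +x to the nose, z up. Steel blade 4 mm thick, 60 wide, x -50 to 40, then a 34 wide tongue to x = 58 with the ball. Straight yellow handle 22 by 24 mm (24 along y), 125 long, from x = -45, z = 3 along (-0.643, 0, 0.766), i.e. leaning back 40 degrees from upright, to x = -125, z = 99
- nose (a point): Centre of the brass ball (radius 6 mm) at the lifter's nose, at x = 60, y = 0, z = 6 mm in the lifter's frame; touching a surface it is 6 mm from it
- grip (a point): Point on the handle's axis 85 mm up the handle (40 mm below its end), at x = -99.6, y = 0, z = 68.1 mm in the lifter's frame; a good place to grasp, fingers pointing down along the handle and closing on the 24 mm width (along the lifter's y). Grip firmly: under load the lifter may pitch a few degrees in the fingers
- mat: The lifter's fixed blue mat on the bench, 130 mm (x) by 80 mm (y), 2 mm thick; origin at its centre on the bench. The lifter starts standing on it, nose towards the mat's +x, roughly towards the bed
- brick: Bystander: half brick with dark brown glaze, 105 (x) by 102 (y) by 65 mm high, beside the mat; origin at the centre of its underside
- tester: Bystander: red plastic rebound tester body standing upright, 54 mm across, 178 mm high; origin at the centre of its underside
- tin: Bystander: squat grey tin 72 mm across, 60 mm high; origin at the centre of its underside
- straightedge: Bystander: steel straightedge lying flat, 300 (x) by 30 (y) by 5 mm; origin at the centre of its underside
- dividers: Bystander: chrome dividers lying flat, 160 mm long (x) by 66 mm by 14 mm; origin on the bench at mid-length
- spares: Bystander: stack of three spare slips, about 75 (x) by 200 (y) by 45 mm high; origin at the centre of its underside
- clamp: Bystander, fixed: green cast-iron bench clamp with steel screw, about 200 (x) by 120 (y) by 90 mm high; origin at the centre of its base on the bench
Mind the look-alikes: they are no part of the job. There is more than one size of the slip; the job needs the largest.

How it is judged (in metres and radians):
On the way, in this order (a step that is already met when the one before it is completed fails the run):
1. the slip is raised at one side on the lifter, tilted more than 30 degrees (angle between slip's own z axis and vertical above 0.52 rad and contact force between lifter and slip above 0.3 N), for 0.02 s.
2. the slip lies at rest, glazed face down, flat on the landing board (angle between slip's own z axis and vertical above 3.04 rad and x of slip in the frame of bed between 0.005 and 0.09 m and y of slip in the frame of bed between -0.05 and 0.05 m and linear speed of slip below 0.02 m/s), for 0.2 s.
3. the ball nose touches the red mark (angle between slip's own z axis and vertical above 3 rad and distance between nose and red_mark below 0.014 m and contact force between lifter and slip above 0.3 N), for 0.1 s.
4. the ball nose touches the white mark (angle between slip's own z axis and vertical above 3 rad and distance between nose and white_mark below 0.014 m and contact force between lifter and slip above 0.3 N), for 0.1 s.
At the end, for the whole second after the job is handed in: The slip lies glazed face down at rest, flat (within 5 degrees) on the landing board, its centre 5 to 90 mm past the step and within 50 mm of the board's middle line; the lifter stands flat on its blade on the blue mat, its origin within 45 mm of the mat's centre, released and at rest (all of step 2 and angle between lifter's own z axis and vertical below 0.1 rad and horizontal distance between lifter and mat below 0.045 m and height (world z) of lifter below 0.008 m and linear speed of lifter below 0.02 m/s); the robot touches nothing.
It fails at once if the robot's fingers or arm touch the slip (contact force between any of the fingers, the arm and slip above 1 N).
It fails at once if the slip falls off the bed onto the bench (height (world z) of slip below 0.016 m).
It fails at once if a bystander is moved more than 30 mm (distance of any of brick, straightedge, tester, dividers, spares, tin from where it was at the start of the episode above 0.03 m).
It fails at once if the clamp is struck (contact force between any of the fingers, the arm, lifter and clamp above 15 N).
It also fails if it takes over 45 s, if anything falls off the work surface, if the arm or the gripper's body presses on something with over 40 N, if the wrist force passes 120 N, or if a joint passes its speed limit or range.

## Working session

There is one attempt and no reset: what is moved stays moved. The work goes in short steps, each a Python script; the robot and the scene stay as the last script left them, time stands still between calls to the robot, and variables do not carry over. Pictures are saved under pics/ and viewed, and the job is handed in when it is done.

```bash
ls; mkdir -p pics; cat > t0.py <<'E'
from plant import robot, fingers, state, snapshot, camera_params, outline_of
import cv2, numpy as np
for n in ("side","top"):
    im=snapshot(n); cv2.imwrite(f"pics/{n}0.png",im[:,:,::-1])
    p=camera_params(n); print(n,p["fx"],p["fy"],p["cx"],p["cy"]); print(np.round(p["extrinsics"],4))
s=state(); print(s); print(robot.grasp_offset)
E
python3 t0.py
```

```text
pics
side 381.8415275242825 381.8415275242825 314.5331993556413 200.1699842670406
[[-0.723  -0.4858  0.4912 -0.0756]
 [-0.6908  0.4962 -0.526   0.59  ]
 [ 0.0118 -0.7196 -0.6943  0.874 ]
 [ 0.      0.      0.      1.    ]]
top 487.40352268968485 487.40352268968485 319.84359195339414 194.00768619216024
[[-0.0094 -0.9943  0.1066  0.3768]
 [-0.9997  0.0069 -0.0243 -0.0219]
 [ 0.0234 -0.1068 -0.994   1.2001]
 [ 0.      0.      0.      1.    ]]
{'time': 0.1, 'q': array([-7.28539865e+01,  1.18809693e+01,  8.83972270e+01, -1.31789818e-04,
        7.98410660e+01, -8.62100567e+00]), 'joint_vel': array([ 0.01358787, -0.11789036, -0.16720391, -0.04097333,  0.04220434,
        0.0428129 ]), 'joint_torque': array([-4.57476417e-04, -3.84087789e+01, -2.92549825e+01, -3.10856494e-04,
        4.83607393e-03,  4.57265202e-06]), 'ee_pos': array([ 0.24976316, -0.51716247,  0.23022091]), 'ee_rot': array([-98.55870737,  89.88073772, 107.20833513]), 'wrist_force': array([ 0.56112724,  0.55786123, -0.37797659]), 'moment': array([-0.01174558, -0.03269941,  0.03043986]), 'finger_gap': 0.9989132540583833}
0.0187
```

View pics/side0.png

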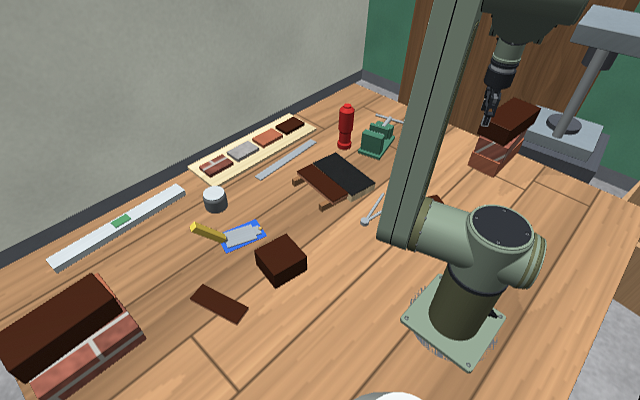

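View pics/top0.png

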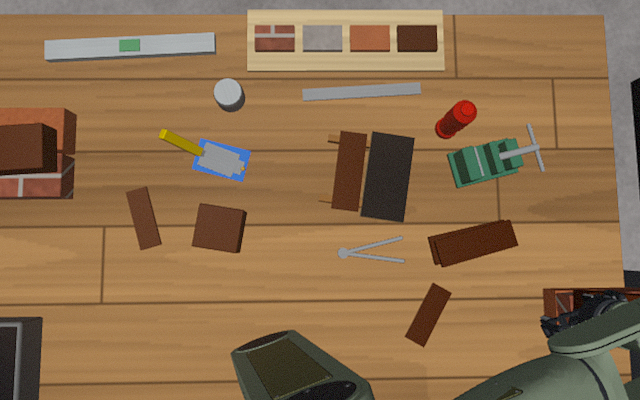

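Top view: the lifter stands on its mat at about (215,155), nose to the right. The slip at (348,170) lies across the battens and the landing board is at (388,176). The tin is at (228,95), the brick at (220,228) and the dividers at (370,250). Next I'll get the outlines.

```bash
cat > h.py <<'E'
from plant import robot, fingers, state, snapshot, camera_params, outline_of
import cv2, numpy as np
from scipy.spatial.transform import Rotation as R
from scipy.optimize import least_squares
def cam(n):
    p=camera_params(n); return np.array([[p["fx"],0,p["cx"]],[0,p["fy"],p["cy"]],[0,0,1]]),np.array(p["extrinsics"])
def proj(n,P):
    K,E=cam(n); Q=(np.atleast_2d(P)-E[:3,3])@E[:3,:3]; q=Q@K.T; return q[:,:2]/q[:,2:]
def back(n,uv,z):
    K,E=cam(n); uv=np.atleast_2d(uv); d=np.c_[uv,np.ones(len(uv))]@np.linalg.inv(K).T@E[:3,:3].T
    t=(z-E[2,3])/d[:,2]; return E[:3,3]+d*t[:,None]
def tri(a,b):
    A=[]
    for n,uv in (("top",a),("side",b)):
        K,E=cam(n); Ei=np.linalg.inv(E); Pm=K@Ei[:3]
        A.append(Pm)
    X=cv2.triangulatePoints(A[0],A[1],np.array(a,float).reshape(2,1),np.array(b,float).reshape(2,1))
    return (X[:3]/X[3]).ravel()
def save(n,im,box=None,s=1):
    if box: im=im[box[1]:box[3],box[0]:box[2]]
    im=cv2.resize(im,None,fx=s,fy=s,interpolation=cv2.INTER_CUBIC); cv2.imwrite(f"pics/{n}.png",im[:,:,::-1])
E
cat > t1.py <<'E'
from h import *
ims={n:snapshot(n) for n in("top","side")}
np.savez("im0.npz",**ims)
res={}
for n in ims:
    for t in ("lifter","mat","slip","bed","brick","tin","tester","clamp","dividers","straightedge","spares","nose","grip"):
        for k,o in enumerate(outline_of(n,t)[:4]):
            m=o["region"]; 
            r=cv2.minAreaRect(np.argwhere(m)[:,::-1].astype(np.float32)) if m.any() else None
            print(n,t,k,round(o["p"],2),np.round(o["at"],1),m.sum(),r and np.round(cv2.boxPoints(r)).astype(int).tolist())
            res[f"{n}_{t}_{k}"]=m
np.savez("masks.npz",**res)
save("topz",ims["top"],(150,110,430,230),2.8)
save("sidez",ims["side"],(180,130,390,270),3.6)
E
python3 t1.py
```

```text
top lifter 0 0.61 [210.1 156.9] 1486 [[153, 149], [161, 126], [248, 158], [240, 181]]
top mat 0 0.82 [232.3 153.8] 612 [[190, 169], [199, 138], [251, 151], [243, 183]]
top slip 0 0.9 [348.4 172.4] 2250 [[329, 209], [339, 130], [368, 134], [358, 212]]
top slip 1 0.74 [429.3 314. ] 1390 [[402, 337], [432, 282], [452, 293], [423, 348]]
top slip 2 0.72 [141.6 218.8] 1309 [[123, 193], [146, 186], [162, 244], [140, 251]]
top slip 3 0.64 [219.3 228.5] 2099 [[191, 246], [199, 203], [247, 211], [239, 254]]
top bed 0 0.79 [383.9 173.9] 4029 [[316, 210], [330, 125], [416, 138], [403, 224]]
top brick 0 0.83 [219.7 227. ] 2241 [[190, 247], [198, 201], [247, 210], [239, 255]]
top tin 0 0.96 [227.6  93.9] 859 [[208, 86], [234, 73], [250, 105], [224, 118]]
top tester 0 0.8 [453.  119.1] 1008 [[428, 123], [466, 95], [481, 115], [443, 143]]
top clamp 0 0.35 [348.3 171.1] 2194 [[329, 209], [339, 130], [368, 134], [358, 212]]
top dividers 0 0.9 [370.8 253.7] 496 [[337, 237], [403, 237], [403, 262], [337, 262]]
top straightedge 0 0.82 [361.1  93.1] 1428 [[302, 89], [420, 82], [420, 95], [302, 102]]
top s
[... 998 characters left out ...]
4, 212]]
side tester 0 0.68 [343.4 128.7] 583 [[337, 149], [339, 103], [354, 104], [351, 150]]
side clamp 0 0.7 [380.6 137.1] 1017 [[355, 152], [369, 111], [399, 121], [386, 162]]
side dividers 0 0.54 [365.9 214.6] 141 [[358, 222], [376, 204], [382, 210], [364, 228]]
side dividers 1 0.43 [324.  184.3] 941 [[295, 174], [307, 159], [349, 193], [337, 208]]
side straightedge 0 0.68 [281.5 164. ] 453 [[255, 176], [310, 138], [315, 144], [259, 182]]
side nose 0 0.92 [233.9 233. ] 866 [[189, 243], [190, 222], [261, 226], [260, 248]]
side nose 1 0.27 [345.5 179.2] 1478 [[292, 182], [331, 141], [377, 185], [337, 226]]
side grip 0 0.79 [228.1 235.1] 982 [[188, 245], [189, 221], [261, 226], [260, 250]]
```

View pics/topz.png

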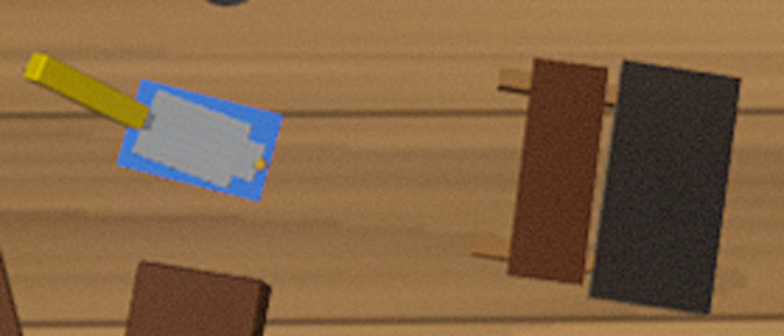

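View pics/sidez.png

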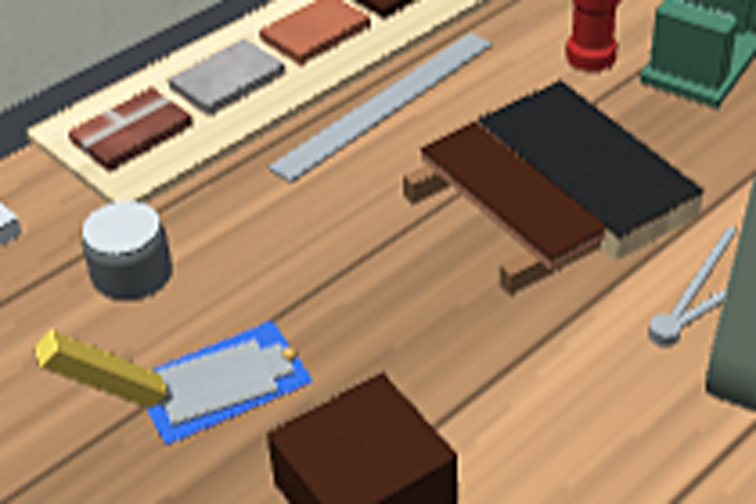

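```bash
cat > t2.py <<'E'
from h import *
D=np.load("im0.npz"); M=np.load("masks.npz")
def quad(mask):
    m=mask.astype(np.uint8); k=cv2.morphologyEx(m,cv2.MORPH_OPEN,np.ones((3,3),np.uint8))
    n,l,s,_=cv2.connectedComponentsWithStats(k); k=(l==1+np.argmax(s[1:,4])).astype(np.uint8)
    big=cv2.resize(k*255,None,fx=8,fy=8,interpolation=cv2.INTER_LINEAR); 
    c=max(cv2.findContours((big>127).astype(np.uint8),cv2.RETR_EXTERNAL,cv2.CHAIN_APPROX_NONE)[0],key=len)
    q=cv2.approxPolyN(c,4,ensure_convex=True).reshape(-1,2); return (q+.5)/8-.5
roi={"top":{"board":(358,125,420,228),"slip":(325,125,372,218),"mat":(185,130,255,190)},
     "side":{"board":(305,145,380,205),"slip":(290,155,352,208),"mat":(205,215,270,258)}}
out={}
for n in("top","side"):
    im=D[n].astype(int); r,g,b=im[...,0],im[...,1],im[...,2]
    hsv=cv2.cvtColor(D[n],cv2.COLOR_RGB2HSV)
    col={"board":(im.max(2)<62)&(r-b<18),"slip":(r-b>20)&(r<110)&(r-g>15)&(im.max(2)<105),"mat":(b>90)&(b>r-4)}
    for t,x in roi[n].items():
        m=np.zeros((400,640),bool); m[x[1]:x[3],x[0]:x[2]]=col[t][x[1]:x[3],x[0]:x[2]]
        q=quad(m); z={"board":.032,"slip":.041,"mat":.002}[t]
        P=back(n,q,z)[:,:2]*1000; print(n,t,m.sum(),np.round(q,1).tolist()); print("  ",np.round(P).tolist(),"len",np.round(np.linalg.norm(P-np.roll(P,-1,0),axis=1),0),"ctr",np.round(P.mean(0),1))
E
python3 t2.py
```

```text
top board 3419 [[414.4, 137.4], [403.1, 222.2], [360.3, 214.9], [372.3, 130.9]]
   [[640.0, -284.0], [433.0, -250.0], [451.0, -147.0], [657.0, -181.0]] len [210. 104. 209. 105.] ctr [ 545.  -215.4]
top slip 2129 [[367.4, 133.6], [357.8, 211.7], [330.8, 207.8], [339.4, 130.1]]
   [[648.0, -167.0], [458.0, -140.0], [468.0, -76.0], [657.0, -99.0]] len [192.  65. 191.  69.] ctr [ 557.7 -120.8]
top mat 1595 [[251.6, 149.9], [242.6, 182.3], [189.9, 169.2], [199.4, 136.9]]
   [[617.0, 118.0], [536.0, 140.0], [569.0, 269.0], [650.0, 247.0]] len [ 84. 134.  84. 134.] ctr [593.  193.5]
side board 1207 [[375.7, 182.8], [351.6, 195.8], [311.7, 163.2], [335.1, 151.4]]
   [[432.0, -251.0], [449.0, -146.0], [657.0, -177.0], [644.0, -287.0]] len [107. 211. 110. 215.] ctr [ 545.5 -215.2]
side slip 953 [[349.9, 193.3], [333.9, 205.3], [295.4, 171.3], [312.1, 162.9]]
   [[455.0, -143.0], [455.0, -67.0], [658.0, -98.0], [649.0, -171.0]] len [ 77. 206.  73. 197.] ctr [ 554.2 -119.7]
side mat 828 [[267.3, 235.8], [215.4, 258.3], [224.8, 230.1], [255.2, 217.7]]
   [[536.0, 139.0], [578.0, 297.0], [646.0, 214.0], [620.0, 117.0]] len [163. 107. 101.  86.] ctr [594.9 191.7]
```

```bash
cat > lift.py <<'E'
from h import *
from scipy.optimize import minimize
H=np.array([-.643,0,.766]); Nn=np.array([.766,0,.643])
b0=np.array([-45,0,3.])
HB=np.array([b0+H*l+Nn*a+np.array([0,w,0]) for l in(0,125) for a in(-11,11) for w in(-12,12)])/1000
BL=np.array([[-50,-30,4],[40,-30,4],[40,-17,4],[58,-17,4],[58,17,4],[40,17,4],[40,30,4],[-50,30,4.]])/1000
def masks(n,im,roi):
    i=im.astype(int); r,g,b=i[...,0],i[...,1],i[...,2]
    y=(r>70)&(r-b>60)&(b<60)&(abs(r-g)<0.35*r)&(g>0.68*r); gr=(i.max(2)-i.min(2)<28)&(r>110)
    k=np.zeros_like(y); k[roi[1]:roi[3],roi[0]:roi[2]]=1
    return y&k,gr&k
def pose(p): # x,y,z,yaw,pitch(nose up +)
    return R.from_euler("ZY",[p[3],-p[4]],degrees=True).as_matrix(),np.array(p[:3])
def render(n,p,roi,s=6):
    Rm,t=pose(p); o=np.array(roi[:2]); w,h=(roi[2]-roi[0])*s,(roi[3]-roi[1])*s
    f=lambda P:np.round(((proj(n,P@Rm.T+t)-o+.5)*s)*16).astype(np.int32)
    a=np.zeros((h,w),np.uint8); b=a.copy()
    cv2.fillPoly(b,[f(BL)],255,shift=4); cv2.fillConvexPoly(a,cv2.convexHull(f(HB)),255,shift=4)
    b[a>0]=0
    d=lambda m:cv2.resize(m,None,fx=1/s,fy=1/s,interpolation=cv2.INTER_AREA)/255.
    return d(a),d(b)
def fit(ims,rois,p0,free,verbose=1,scale=(8,8,8,6,6)):
    free=list(free); obs={n:[m[r[1]:r[3],r[0]:r[2]].astype(float) for m in masks(n,ims[n],r)] for n,r in rois.items()}
    def cost(v):
        p=np.array(p0,float); p[free]+=v; p[:3]=p[:3]; c=0
        for n,r in rois.items():
            A=render(n,p,r)
            c+=sum(abs(a-o).sum() for a,o in zip(A,obs[n]))
        return c
    sc=np.array([.008,.008,.008,5,5])[free]
    best=None
    sim=np.vstack([np.zeros(len(free)),np.diag(sc)])
    for k in range(3):
        r=minimize(cost,np.zeros(len(free)) if best is None else best.x,method="Nelder-Mead",options=dict(initial_simplex=(sim if k==0 else best.x+sim*.4*(-1)**k),xatol=1e-5,fatol=.1,maxiter=600))
        best=r if best is None or r.fun<best.fun else best
    p=np.array(p0,float); p[free]+=best.x
    return p,best.fun,cost(np.zeros(len(free))),obs
E
cat > t3.py <<'E'
from lift import *
D=np.load("im0.npz")
rois={"top":(148,115,262,195),"side":(180,212,275,262)}
p0=[.593,.193,.002,-110,0]
for fr in((0,1,3),(0,1,2,3)):
    p,c,c0,obs=fit(D,rois,p0,fr); print(np.round(p,4),c,c0,[o.sum() for k in obs for o in obs[k]])
for n in("top",),("side",):
    print(n,np.round(fit(D,{n[0]:rois[n[0]]},p,(0,1,3))[0],4))
for n in rois:
    im=D[n].copy(); im=cv2.resize(im,None,fx=5,fy=5); Rm,t=pose(p)
    for Q in(HB,BL,np.array([[.06,0,.006]])):
        for u in proj(n,Q@Rm.T+t): cv2.circle(im,tuple(int(v) for v in (u+.5)*5),3,(255,0,0),-1)
    r=rois[n]; save("fit_"+n,im[r[1]*5:r[3]*5,r[0]*5:r[2]*5])
E
python3 t3.py
```

```text
[ 5.923000e-01  1.951000e-01  2.000000e-03 -1.113194e+02  0.000000e+00] 774.0196078431372 851.6549019607843 [np.float64(704.0), np.float64(951.0), np.float64(193.0), np.float64(490.0)]Traceback (most recent call last):
  File "t3.py", line 6, in <module>
    p,c,c0,obs=fit(D,rois,p0,fr); print(np.round(p,4),c,c0,[o.sum() for k in obs for o in obs[k]])
               ~~~^^^^^^^^^^^^^^
  File "lift.py", line 34, in fit
    r=minimize(cost,np.zeros(len(free)) if best is None else best.x,method="Nelder-Mead",options=dict(initial_simplex=(sim if k==0 else best.x+sim*.4*(-1)**k),xatol=1e-5,fatol=.1,maxiter=600))
    res = _minimize_neldermead(fun, x0, args, callback, bounds=bounds,
                               **options)
    fxr = func(xr)
    fx = function(np.copy(x), *(wrapper_args + args))
  File "lift.py", line 27, in cost
    A=render(n,p,r)
  File "lift.py", line 18, in render
    cv2.fillPoly(b,[f(BL)],255,shift=4); cv2.fillConvexPoly(a,cv2.convexHull(f(HB)),255,shift=4)
                                                                             ~^^^^
  File "lift.py", line 16, in <lambda>
    f=lambda P:np.round(((proj(n,P@Rm.T+t)-o+.5)*s)*16).astype(np.int32)
                          ~~~~^^^^^^^^^^^^
  File "h.py", line 8, in proj
    K,E=cam(n); Q=(np.atleast_2d(P)-E[:3,3])@E[:3,:3]; q=Q@K.T; return q[:,:2]/q[:,2:]
        ~~~^^^
  File "h.py", line 6, in cam
    p=camera_params(n); return np.array([[p["fx"],0,p["cx"]],[0,p["fy"],p["cy"]],[0,0,1]]),np.array(p["extrinsics"])
ValueError: time passes only in moves, steps and waits
```

```bash
python3 - <<'E'
import re
s=open("h.py").read()
s=s.replace("def cam(n):\n    p=camera_params(n);","_C={}\ndef cam(n):\n    if n not in _C: _C[n]=camera_params(n)\n    p=_C[n];")
open("h.py","w").write(s)
import numpy as np
D=np.load("im0.npz"); t=D["top"]
for u,v in((164,134),(180,141),(195,150),(190,130),(215,158)): print(t[v,u], end=" ")
t=D["side"]
for u,v in((192,226),(205,232),(215,236),(200,220),(235,235)): print(t[v,u],end=" ")
E
sed -i 's/y=(r>70).*g>0.68\*r);/y=(r>80)\&(b<0.38*r)\&(g>0.7*r);/' lift.py; python3 t3.py
```

```text
[205 180   0] [156 133   3] [158 135  22] [149 113  76] [149 149 151] [236 216  94] [103  91  39] [103  90  38] [199 154 113] [175 185 191] [ 5.921000e-01  1.954000e-01  2.000000e-03 -1.116829e+02  0.000000e+00] 497.3333333333333 573.3176470588235 [np.float64(512.0), np.float64(951.0), np.float64(307.0), np.float64(490.0)]
[ 5.914000e-01  1.949000e-01  3.100000e-03 -1.115445e+02  0.000000e+00] 495.3333333333333 573.3176470588235 [np.float64(512.0), np.float64(951.0), np.float64(307.0), np.float64(490.0)]
('top',) [ 5.914000e-01  1.949000e-01  3.100000e-03 -1.115445e+02  0.000000e+00]
('side',) [ 5.922000e-01  1.953000e-01  3.100000e-03 -1.114494e+02  0.000000e+00]
```

```bash
python3 -c "
import cv2;a=cv2.imread('pics/fit_top.png');b=cv2.imread('pics/fit_side.png');import numpy as np
a=cv2.resize(a,(500,350));b=cv2.resize(b,(475,250));c=np.zeros((600,500,3),np.uint8);c[:350]=a;c[350:,:475]=b;cv2.imwrite('pics/fit1.png',c)"
```

```text
(no output)
```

View pics/fit1.png

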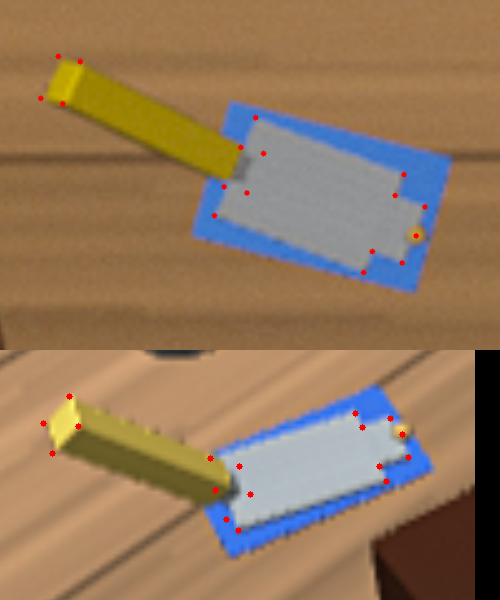

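```bash
cat >> h.py <<'E'
BO=np.array([.5535,-.1635]); BY=-99.3
def bed(x,y,z): 
    c,s=np.cos(np.radians(BY)),np.sin(np.radians(BY)); return np.array([BO[0]+c*x-s*y,BO[1]+s*x+c*y,z])
G=np.array([-99.6,0,68.1])/1000; NOSE=np.array([60,0,6.])/1000; SGN=1
def tool_from_lifter(t,yaw,pitch=0,G=G,dp=0.):
    """pitch: nose up +; dp: in-hand pitch of lifter relative to nominal"""
    Rl=R.from_euler("ZY",[yaw,-pitch],degrees=True).as_matrix()
    Rn=R.from_euler("ZY",[yaw,-(pitch-dp)],degrees=True).as_matrix()
    xt=Rn@np.array([.643,0,-.766]); xt/=np.linalg.norm(xt); yt=Rn@np.array([0,SGN,0.]); zt=np.cross(xt,yt)
    g=Rl@G+t; tcp=g+robot.grasp_offset*xt
    return tcp,R.from_matrix(np.c_[xt,yt,zt]).as_euler("xyz",degrees=True)
def tool_from_nose(n,yaw,pitch=0,**k):
    Rl=R.from_euler("ZY",[yaw,-pitch],degrees=True).as_matrix()
    return tool_from_lifter(np.array(n)-Rl@NOSE,yaw,pitch,**k)
E
cat > t4.py <<'E'
import h; from h import *
L=np.array([.592,.195,.002])
for s in(1,-1):
    h.SGN=s
    p,o=tool_from_lifter(L,-111.5); print(s,np.round(p,3),np.round(o,1))
    X=R.from_euler("xyz",o,degrees=True).as_matrix()[:,0]
    f=lambda p,o:(lambda q:None if q is None else np.round(q,0))(robot.solve_ik(p,o))
    print(" pre",f(p-.12*X,o)," g",f(p,o))
    for nm,xyz,yaw,pi in(("push",bed(-.12,0,.033),BY,0),("ins",bed(-.04,0,.018),BY,0),("up",bed(-.005,0,.075),BY,0),("up15",bed(-.005,0,.075),BY,15),("red",bed(.035,.06,.053),BY,-12),("white",bed(.035,-.06,.053),BY,-12)):
        print(" ",nm,f(*tool_from_nose(xyz,yaw,pi)))
E
python3 t4.py
```

```text
1 [0.624 0.276 0.056] [   0.    50.  -111.5]
 pre [ 31.  62.  29. -27. 120.  46.]  g [ 28.  57.  49. -26. 105.  50.]
  push [ 18.  40.  77. -35.  85.  38.]
  ins [ 12.  37.  85. -38.  79.  36.]
  up [  9.  30.  86. -38.  81.  31.]
  up15 [ 15.  42.  82. -49.  87.  41.]
  red [ -1.  29.  83. -29.  75.  17.]
  white [  0.  17. 100. -29.  71.  21.]
-1 [0.624 0.276 0.056] [-180.    50.  -111.5]
 pre [  31.   62.   29.  -27.  120. -134.]  g [  28.   57.   49.  -26.  105. -130.]
  push [  18.   40.   77.  -35.   85. -142.]
  ins [  12.   37.   85.  -38.   79. -144.]
  up [   9.   30.   86.  -38.   81. -149.]
  up15 [  15.   42.   82.  -49.   87. -139.]
  red None
  white [   0.   17.  100.  -29.   71. -159.]
```

```bash
cat > t5.py <<'E'
from h import *
L=np.array([.592,.195,.002])
p,o=tool_from_lifter(L,-111.5)
X=R.from_euler("xyz",o,degrees=True).as_matrix()[:,0]
robot.movej([-30,5,75,-10,90,20])
print(state()["ee_pos"],state()["time"])
robot.move_ptp(p-.11*X,o); print(state()["ee_pos"],state()["time"])
robot.move_linear(p-.03*X,o,rate=.15)
im={n:snapshot(n) for n in("top","side")}
print(state()["time"],state()["wrist_force"])
save("pre_t",im["top"],(140,60,300,240),3.3); save("pre_s",im["side"],(150,140,300,270),4)
E
python3 t5.py
```

```text
[ 0.53636014 -0.27468627  0.4224704 ] 3.0667
[0.65130752 0.34086565 0.14157794] 5.5333
6.3167 [-0.45013138  0.21489717  0.54771171]
```

View pics/pre_t.png

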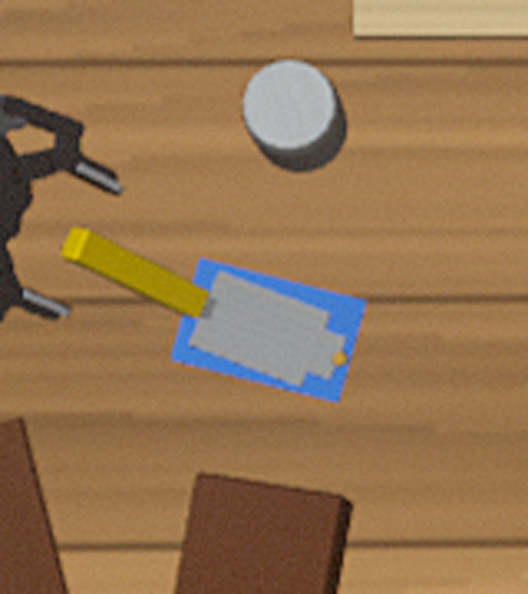

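View pics/pre_s.png

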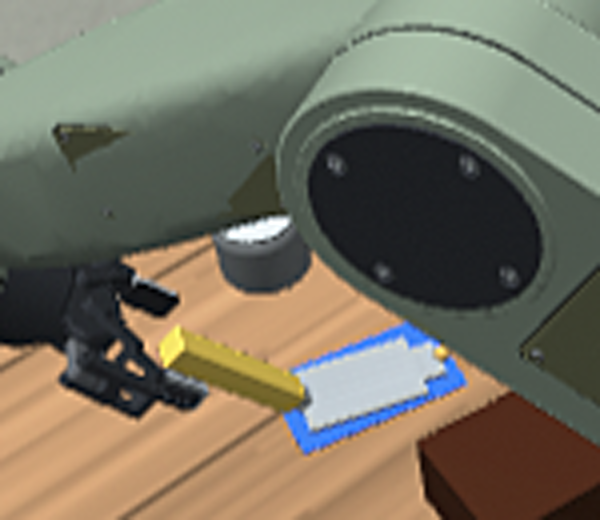

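The handle end, at (85,245) in the crop, sits between the two fingertips at (115,188) and (60,312). I'll close in and grip.

```bash
cat > t6.py <<'E'
from h import *
L=np.array([.592,.195,.002])
p,o=tool_from_lifter(L,-111.5)
robot.move_linear(p,o,rate=.1); fingers.clamp()
s=state(); print(s["time"],s["finger_gap"],s["wrist_force"])
robot.move_linear(p+[0,0,.05],o,rate=.15)
s=state(); print(s["time"],s["finger_gap"],s["wrist_force"],s["ee_pos"])
im={n:snapshot(n) for n in("top","side")}; np.savez("im1.npz",**im)
save("g_t",im["top"],(140,90,300,220),3.6); save("g_s",im["side"],(150,140,300,270),4)
E
python3 t6.py
```

```text
7.35 0.27223788912066543 [0.71349593 0.47337152 1.64891937]
7.8333 0.27196016790361427 [-0.2351334   1.06613292 -3.59210968] [0.62472479 0.27696592 0.10679573]
```

View pics/g_t.png

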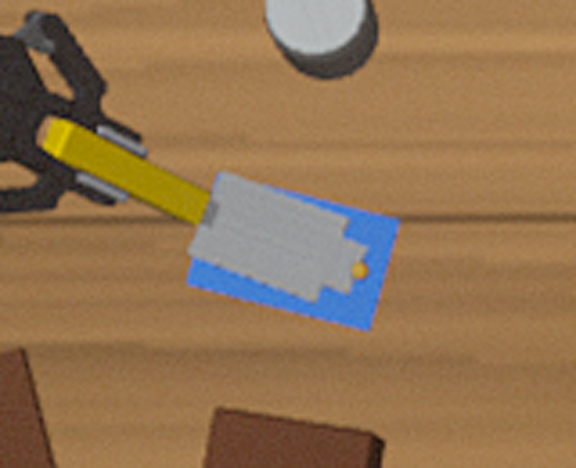

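View pics/g_s.png

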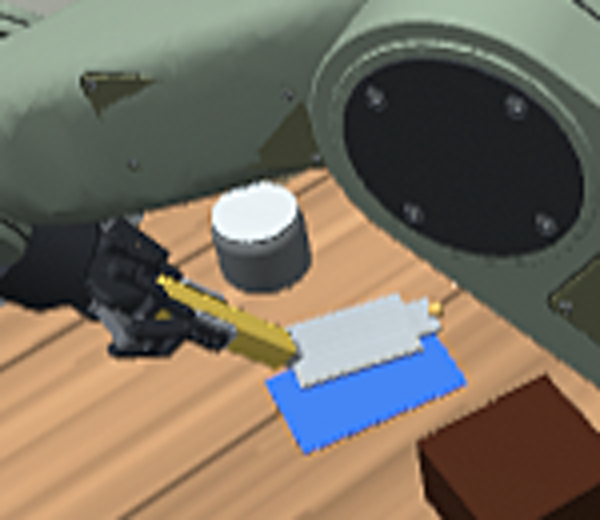

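```bash
cat > t7.py <<'E'
from h import *
a=np.array([358,270])/3.6+[140,90]-.4; b=np.array([436,309])/4+[150,140]-.4
Rl=R.from_euler("Z",-111.5,degrees=True).as_matrix(); L=np.array([.592,.195,.052])
X=tri(a,b); print("tri",np.round(X,4),"nominal",np.round(L+Rl@NOSE,4),"in lifter",np.round(Rl.T@(X-L),4)*1000)
# blade corners rear/front
for nm,ta,sb,loc in (("rear+y",(221,172),(291,329),(-50,30,4)),("rear-y",(188,253),(303,386),(-50,-30,4)),("fr-y",(319,302),(423,347),(40,-30,4)),("fr+y",(351,217),(398,294),(40,30,4))):
    X=tri(np.array(ta)/3.6+[140,90]-.4,np.array(sb)/4+[150,140]-.4); print(nm,loc,np.round(Rl.T@(X-L)*1000,1))
from lift import *
D=np.load("im1.npz")
E
python3 t7.py
```

```text
tri [0.5695 0.1397 0.0605] nominal [0.57   0.1392 0.058 ] in lifter [59.6 -0.6  8.5]
rear+y (-50, 30, 4) [-45.8  26.1   8.8]
rear-y (-50, -30, 4) [-48.6 -30.1   5.4]
fr-y (40, -30, 4) [ 41.7 -28.5   2.8]
fr+y (40, 30, 4) [40.6 31.4  2. ]
```

```bash
cat > t8.py <<'E'
from h import *
YC=-.003
p,o=tool_from_nose(bed(-.13,YC,.07),BY); robot.move_linear(p,o,rate=.2)
p,o=tool_from_nose(bed(-.11,YC,.034),BY); robot.move_linear(p,o,rate=.12); robot.hold(.2)
f0=state()["wrist_force"]; p0=state()["ee_pos"]
tx=bed(1,0,0)-bed(0,0,0)
p2,_=tool_from_nose(bed(-.062,YC,.034),BY)
hit=robot.move_linear(p2,o,rate=.03,max_force=4)
s=state(); print(hit,s["time"],s["wrist_force"]-f0,"force_x",(s["wrist_force"]-f0)@tx,"nose x",-.062-(p2-s["ee_pos"])@tx)
im={n:snapshot(n) for n in("top","side")}; np.savez("im2.npz",**im)
save("p_t",im["top"],(260,100,440,240),3.6); save("p_s",im["side"],(230,110,400,240),4)
E
python3 t8.py
```

```text
True 10.8167 [-1.1613072   0.64975153  0.60839251] force_x -0.453539329148393 nose x -0.07107755940265693
```

View pics/p_t.png

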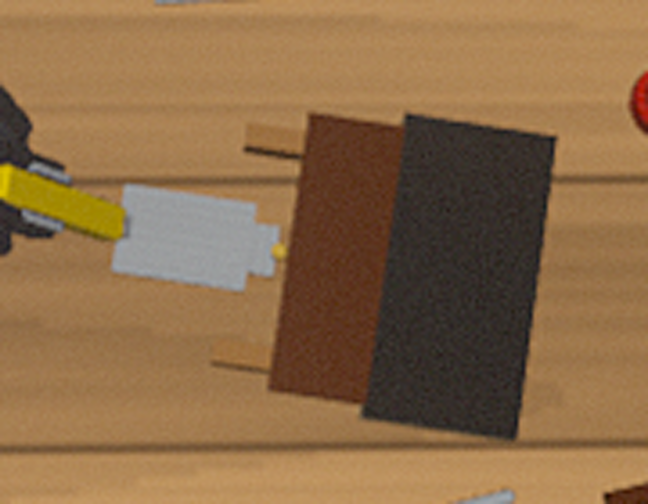

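View pics/p_s.png

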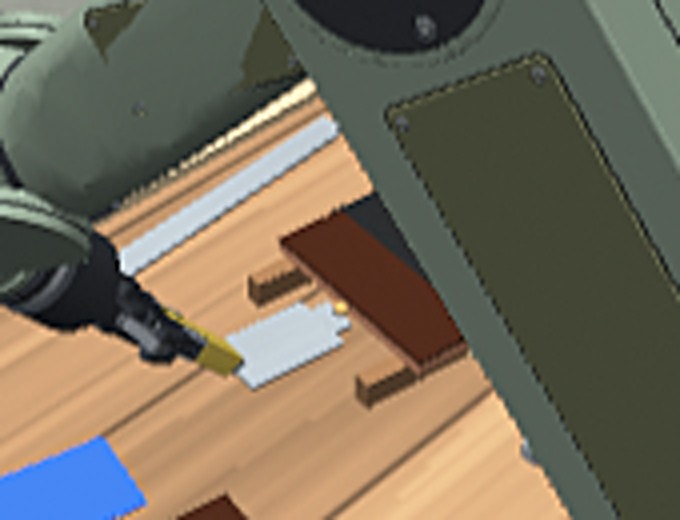

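```bash
cat > t9.py <<'E'
from h import *
YC=-.003
def go(x,z,rate,pitch=0):
    p,o=tool_from_nose(bed(x,YC,z),BY,pitch); robot.move_linear(p,o,rate=rate)
go(-.095,.034,.15); go(-.095,.013,.1); go(-.045,.013,.1)
s=state(); print(s["time"],s["wrist_force"])
d=.045
for th in (0,10,20,30,40):
    t=np.radians(th); go(-d*np.cos(t)-.006*np.sin(t), .026+d*np.sin(t)-.006*np.cos(t), .05)
    s=state(); print(th,round(s["time"],2),np.round(s["wrist_force"],1))
im={n:snapshot(n) for n in("top","side")}; np.savez("im3.npz",**im)
save("l_t",im["top"],(260,100,440,240),3.6); save("l_s",im["side"],(230,110,400,240),4)
E
python3 t9.py
```

```text
12.2333 [-0.20996733  0.63279687 -3.42550813]
0 12.53 [ 0.  -1.  -2.9]
10 12.83 [ 1.1  0.2 -5.3]
20 13.14 [ 1.1  0.9 -4.5]
30 13.45 [ 0.5 -0.3 -3.9]
40 13.76 [ 0.2  1.1 -2.3]
```

View pics/l_t.png

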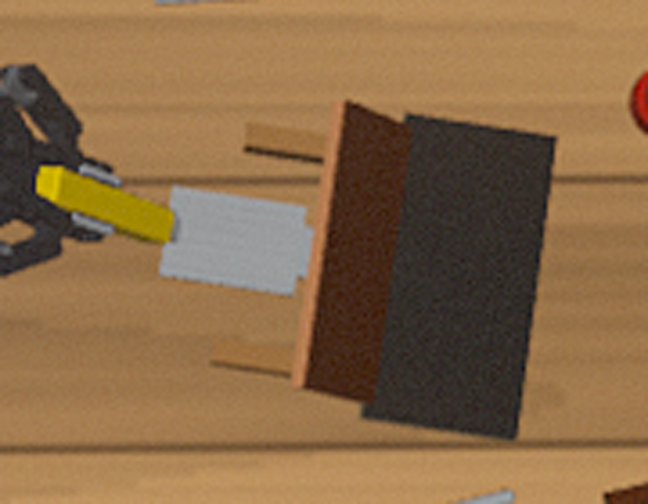

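View pics/l_s.png

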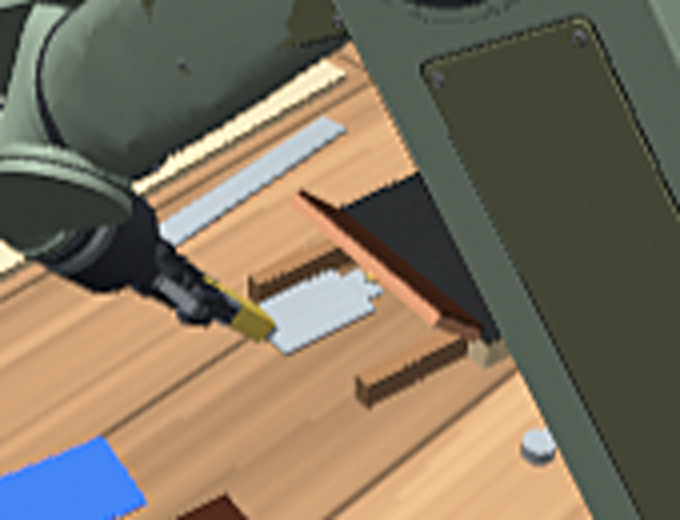

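The slip is tilted about 40° on the ball and pivoting square against the step. I'll carry on over the top.

```bash
cat > t10.py <<'E'
from h import *
YC=-.003
def go(x,z,rate,pitch=0):
    p,o=tool_from_nose(bed(x,YC,z),BY,pitch); robot.move_linear(p,o,rate=rate)
d=.045
for th in (50,60,70,78):
    t=np.radians(th); go(-d*np.cos(t)-.006*np.sin(t), .026+d*np.sin(t)-.006*np.cos(t), .04)
    s=state(); print(th,round(s["time"],2),np.round(s["wrist_force"],1))
im={n:snapshot(n) for n in("top","side")}
save("m_t",im["top"],(260,100,440,240),3.2); save("m_s",im["side"],(230,110,400,240),4)
E
python3 t10.py
```

```text
50 14.21 [-0.4  2.  -2.4]
60 14.56 [-0.   1.2 -2.9]
70 14.91 [ 0.4  0.6 -2.1]
78 15.22 [ 0.1 -0.3 -1.5]
```

View pics/m_t.png

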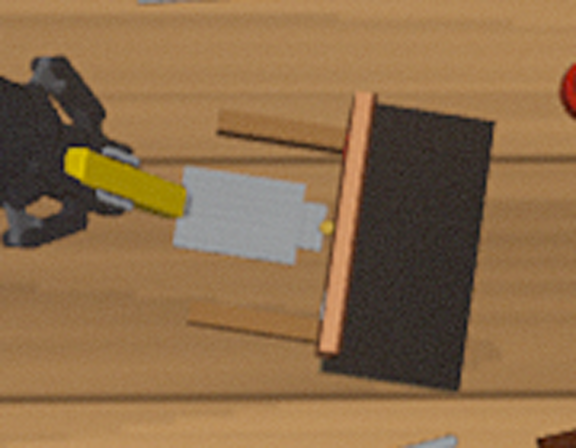

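View pics/m_s.png

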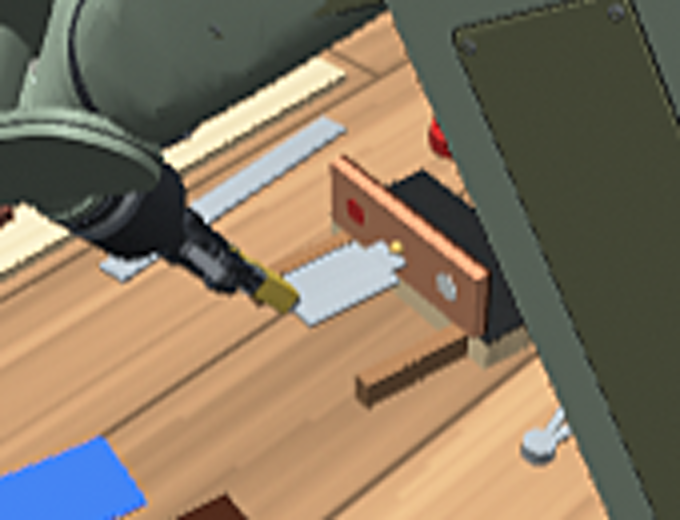

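```bash
cat > t11.py <<'E'
from h import *
YC=-.003
def go(x,z,rate,pitch=0):
    p,o=tool_from_nose(bed(x,YC,z),BY,pitch); robot.move_linear(p,o,rate=rate)
go(.012,.072,.03); robot.hold(.3)
s=state(); print(round(s["time"],2),np.round(s["wrist_force"],1))
im={n:snapshot(n) for n in("top","side")}
save("n_t",im["top"],(260,100,440,240),3.2); save("n_s",im["side"],(230,110,400,240),4)
E
python3 t11.py
```

```text
16.68 [-0.3  0.  -3.2]
```

View pics/n_t.png

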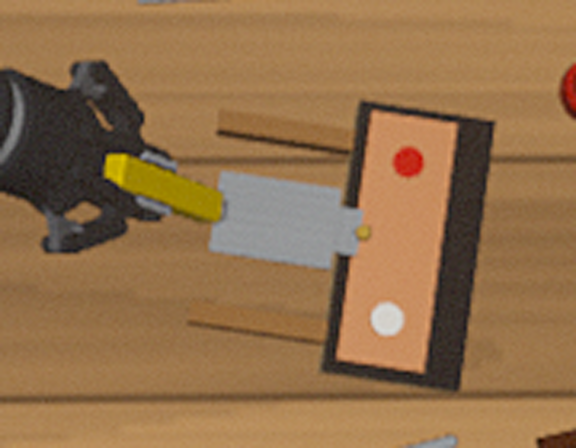

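View pics/n_s.png

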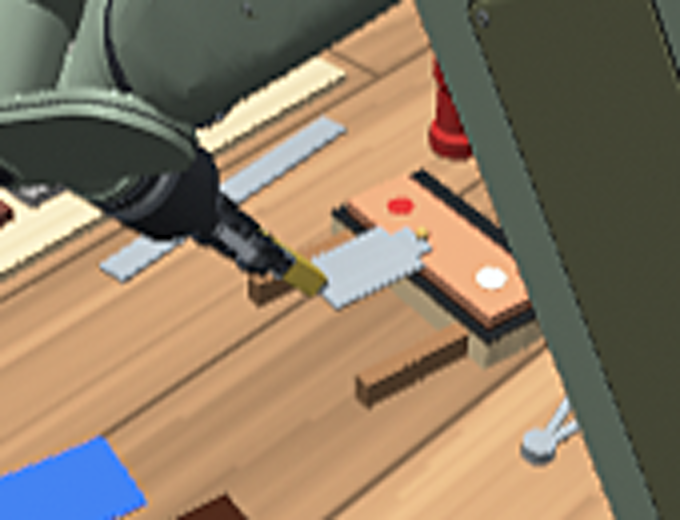

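The slip has flipped and lies back up, with red at (408,162) and white at (388,319) in the top crop. Now I'll locate the marks and the ball.

```bash
cat > t12.py <<'E'
from h import *
A=lambda u:np.array(u)/3.2+[260,100]-.4
B=lambda u:np.array(u)/4+[230,110]-.4
c,s=np.cos(np.radians(BY)),np.sin(np.radians(BY)); tob=lambda X:np.array([c*(X[0]-BO[0])+s*(X[1]-BO[1]),-s*(X[0]-BO[0])+c*(X[1]-BO[1]),X[2]])*1000
for nm,a,b,z in(("red",(408,162),(400,206),.047),("white",(388,319),(491,278),.047),("ball",(363,231),(422,233),.072)):
    X=tri(A(a),B(b)); print(nm,"tri",np.round(tob(X),1),"top@z",np.round(tob(back("top",A(a),z)[0]),1),"side@z",np.round(tob(back("side",B(b),z)[0]),1))
print(state()["ee_pos"],tool_from_nose(bed(.012,-.003,.072),BY)[0])
E
python3 t12.py
```

```text
red tri [40.2 58.8 50. ] top@z [40.7 59.4 47. ] side@z [42.5 61.9 47. ]
white tri [ 41.6 -60.7  49.9] top@z [ 42.3 -60.7  47. ] side@z [ 43.4 -57.8  47. ]
ball tri [11.8 -2.9 74.1] top@z [11.8 -2.3 72. ] side@z [14.  -1.4 72. ]
[ 0.57246258 -0.02913061  0.11974096] [ 0.57244922 -0.02922012  0.11977727]
```

```bash
cat > t13.py <<'E'
from h import *
def touch(x,y,nm):
    p,o=tool_from_nose(bed(x,y,.080),BY,-12); robot.move_linear(p,o,rate=.2); robot.hold(.15)
    f0=state()["wrist_force"]
    p2,o=tool_from_nose(bed(x,y,.047),BY,-12); hit=robot.move_linear(p2,o,rate=.03,max_force=3)
    s=state(); print(nm,hit,round(s["time"],2),np.round(s["wrist_force"]-f0,1),"z",.047+s["ee_pos"][2]-p2[2])
    robot.hold(.3); s=state(); print("  held",np.round(s["wrist_force"]-f0,1),"z",.047+s["ee_pos"][2]-p2[2])
    return s
p,o=tool_from_nose(bed(.012,-.003,.09),BY,0); robot.move_linear(p,o,rate=.15)
touch(.0415,.0595,"red")
im={n:snapshot(n) for n in("top","side")}
save("r_t",im["top"],(260,100,440,240),3.2); save("r_s",im["side"],(230,110,400,240),4)
E
python3 t13.py
```

```text
red True 18.6 [ 1.1 -1.2  4.9] z 0.05186165219855017
  held [2.3 0.7 7.8] z 0.05122562191739734
```

View pics/r_t.png

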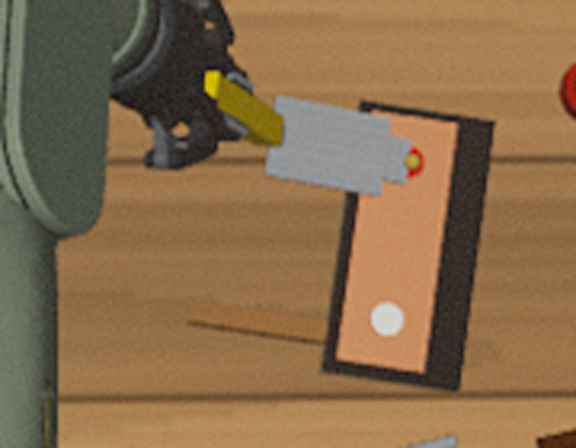

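View pics/r_s.png

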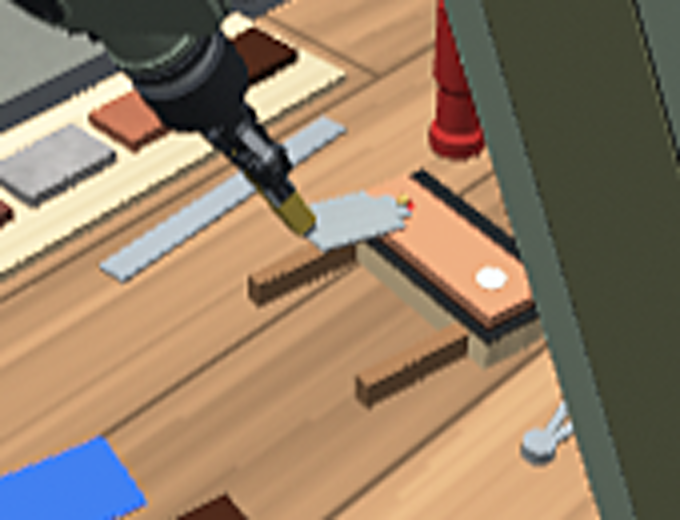

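The ball (413,162) is on the red disc with about 8 N of contact. White is next.

```bash
cat > t14.py <<'E'
from h import *
exec(open("t13.py").read().split("p,o=tool_from_nose(bed(.012")[0].split("import *",1)[1])
p,o=tool_from_nose(bed(.0415,.0595,.080),BY,-12); robot.move_linear(p,o,rate=.15)
touch(.0415,-.060,"white")
im={n:snapshot(n) for n in("top","side")}
save("w_t",im["top"],(260,100,440,240),3.2)
p,o=tool_from_nose(bed(.0415,-.06,.090),BY,-12); robot.move_linear(p,o,rate=.15)
p,o=tool_from_nose(bed(-.12,0,.080),BY,0); robot.move_linear(p,o,rate=.25); print(state()["time"])
im={n:snapshot(n) for n in("top","side")}; np.savez("im4.npz",**im)
save("x_t",im["top"],(200,100,440,240),3.2);save("x_s",im["side"],(180,110,400,250),3.6)
E
python3 t14.py
```

```text
white True 21.12 [1.1 0.4 4.9] z 0.05150598266010921
  held [0.9 0.7 6.3] z 0.0512025973131804
22.8417
```

View pics/w_t.png

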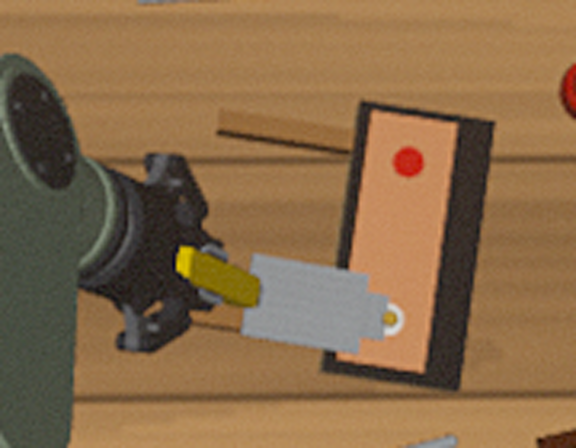

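View pics/x_t.png

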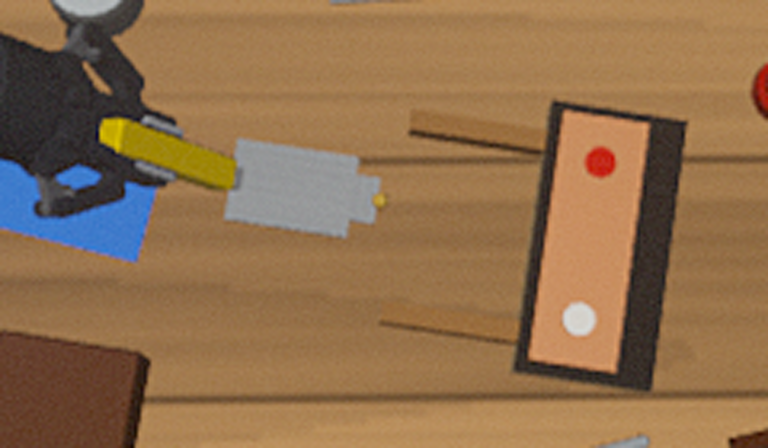

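View pics/x_s.png

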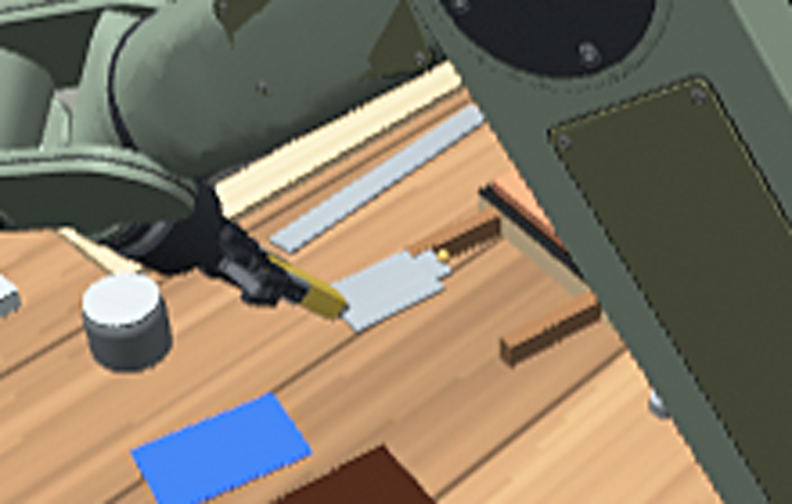

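```bash
cat > t15.py <<'E'
from h import *
A=lambda u:np.array(u)/3.2+[200,100]-.4
B=lambda u:np.array(u)/3.6+[180,110]-.4
Rl=R.from_euler("Z",BY,degrees=True).as_matrix(); L=bed(-.12,0,.08)-Rl@NOSE
for nm,a,b in(("ball 60 0 6",(380,201),(443,256)),("rear-y -50 -30 4",(226,220),(358,331)),("fr+y",(359,156),(409,252)),("fr-y 40 -30 4",(347,237),(442,291))):
    print(nm,np.round(Rl.T@(tri(A(a),B(b))-L)*1000,1))
L=np.array([.5925,.194,.0])
p,o=tool_from_lifter(L+[0,0,.08],-109); robot.move_linear(p,o,rate=.25)
p,o=tool_from_lifter(L+[0,0,.020],-109); robot.move_linear(p,o,rate=.12); robot.hold(.2)
f0=state()["wrist_force"]
p,o=tool_from_lifter(L,-109); hit=robot.move_linear(p,o,rate=.025,max_force=4)
s=state(); print(hit,s["time"],np.round(s["wrist_force"]-f0,1),"lifter z",s["ee_pos"][2]-p[2])
im={n:snapshot(n) for n in("top","side")}; 
save("y_t",im["top"],(140,90,300,220),3.6); save("y_s",im["side"],(150,140,300,270),4)
E
python3 t15.py
```

```text
ball 60 0 6 [61.5 -2.3 10.2]
rear-y -50 -30 4 [-46.8 -32.5   4.9]
fr+y [42.6 28.1  3.9]
fr-y 40 -30 4 [ 41.3 -30.2   0.1]
True 25.325 [-0.2  3.3  7.3] lifter z 0.0020235283315460234
```

View pics/y_t.png

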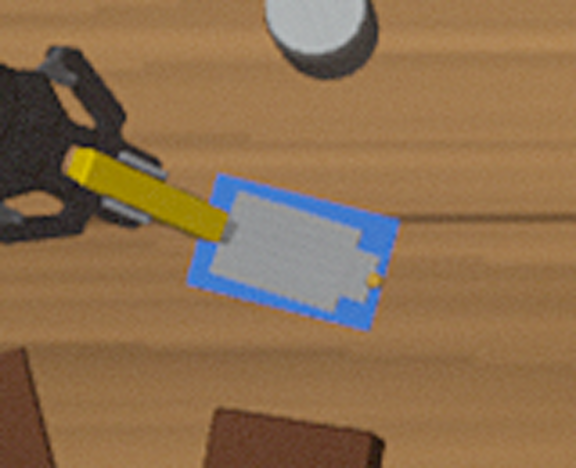

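View pics/y_s.png

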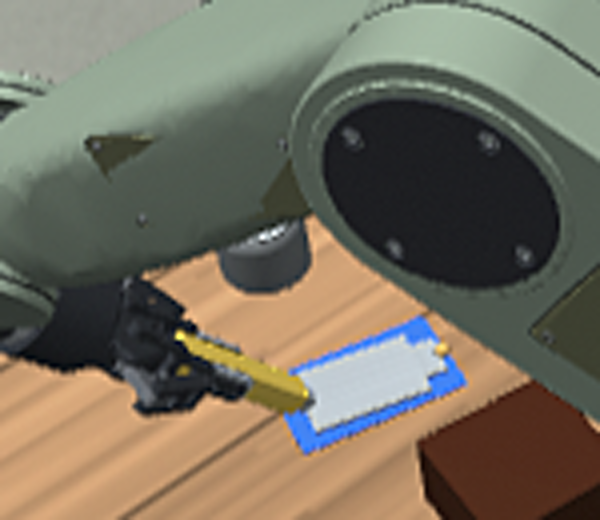

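The lifter is flat on the mat at a height of 2.0 mm. I'll release it and back off along the handle.

```bash
cat > t16.py <<'E'
from h import *
L=np.array([.5925,.194,.002]); p,o=tool_from_lifter(L,-109)
X=R.from_euler("xyz",o,degrees=True).as_matrix()[:,0]
fingers.open_jaws()
robot.move_linear(p-.12*X,o,rate=.12); robot.hold(.3)
s=state(); print(s["time"],np.round(s["wrist_force"],1),s["finger_gap"])
im={n:snapshot(n) for n in("top","side")}; np.savez("im5.npz",**im)
save("z_t",im["top"]); save("z_s",im["side"],(150,140,300,270),4)
E
python3 t16.py
```

```text
27.5167 [-0.4 -0.3  0.4] 0.9993947055434469
```

View pics/z_t.png

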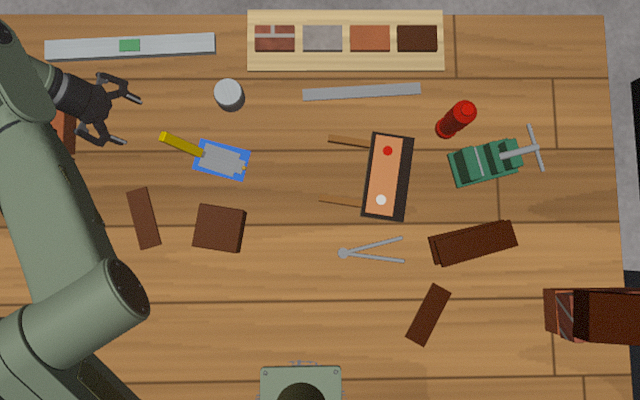

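View pics/z_s.png

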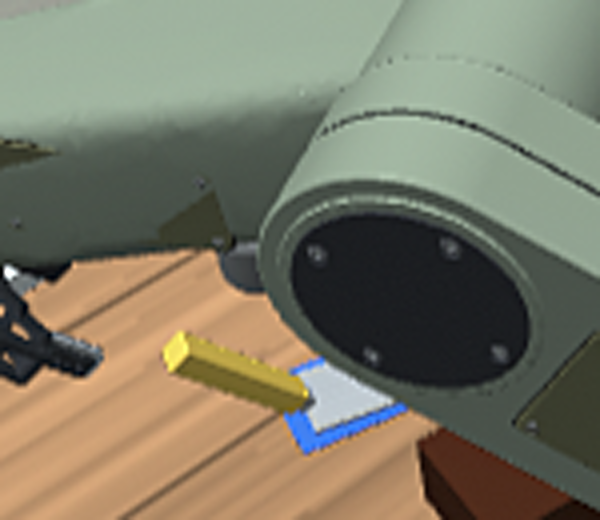

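The final top view shows the lifter flat on its mat at (220,158) and the slip back up on the board at (385,175). The bystanders are where they were, and nothing touches the arm (wrist force about 0.5 N).

```bash
python3 -c "
from h import *
print(robot.hand_in()); print(state()['time'])"
```

```text
the job is handed in; nothing more can be done
None
the job is handed in; nothing more can be done
```

The job is done and handed in at about 27.5 s; the system gives no verdict.

**What I did:**
- I gripped the lifter by its handle and used the ball nose to push the slip flush against the step.
- I went in 20 mm under the slip and levered it through about 78°. A push forward then tipped it over onto the landing board.
- I touched the red mark and then the white mark with the nose pitched down 12°, each held for 0.3 s.
- I set the lifter back on its mat, let go and backed off.

**Last checks:**
- **Slip:** it lies back up on the landing board, its centre about 42 mm past the step and within 1 mm of the middle line. That was measured before the mark touches; the later pictures show it unmoved.
- **Marks:** the pictures show the ball on each disc, with about 8 N of contact on red and 6 N on white.
- **Lifter:** it stands flat, with its underside at 2.0 mm when it met the mat and its origin about 1 mm from the mat's centre as commanded.
- **Surroundings:** the bystanders look unmoved in the final top view, and the wrist force after release is about 0.5 N.

**What disagreed:** heights triangulated from the two cameras came out about 2–4 mm above nominal. This is close to the 2 mm calibration error, and contact forces settled the heights that mattered. The full-silhouette fit of the lifter was also about 3 mm off at the end of the handle.

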